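# Empty the cup of nuts into the parts case and fasten the case

## Robot

A 7-joint arm with a two-finger parallel gripper is mounted at the origin on the work surface. World frame = base frame: x ahead of the robot, y to its left, z up, the work surface at z = 0. Lengths are in m, angles in rad, forces in N, time in s.
With the tool pointing down it reaches from about 0.425 to 1.025 m from the base axis. Payload 9.4 kg.
Tool frame: the origin (TCP) lies at the very end of the fingers, on their centre line; the grasp point (between the pads) lies 19 mm behind it; z points along the fingers, y is the line along which they close (so a half turn about z gives the same grasp; the last joint's range is limited). The gripper opens to 93 mm and grips with 3 to 60 N. Pads are 15 mm wide; open, the fingers measure 128 mm over their backs; the gripper's body (75 mm by 188 mm) begins 65 mm behind the grasp point.
Start: joints at [-1.349, 0.599, -0.003, 1.599, 0.002, 0.943, -0.08], TCP at [0.213, 0.693, 0.219] pointing down, gripper open.
Joint ranges: [-2.57, 2.57], [-0.35, 1.97], [-1.29, 1.29], [0.11, 2.56], [-1.05, 4.19], [0.11, 1.86], [-2.63, 2.63]. Speed limits (rad/s): [2.22, 2.22, 3.01, 3.01, 3.14, 3.14, 3.14].

## Interface

Orientations are given as a rotation vector (axis times angle).
In Python, from rig import sensors, vision, order gives the robot as it stands. The module is installed in compiled form; this text tells all that it offers.
- The arm moves only by the tool apply_moves, never from a script. Its argument "steps" is a list of rows, each a list of 6 numbers: the shift along the world's x, y, z in mm, then the turn, a rotation vector about the world's x, y, z in degrees. A call has exactly 5 rows; each row shifts and turns the commanded pose from where the row before left it; what a row does not reach is not made up. A row lasts 1/8 s, in which the tool goes at most 62.5 mm and 10.7 degrees, less where a joint would pass 70% of its speed; a pose out of reach is approached as far as the arm can. A call with a gripper value outside its range is refused whole. "gripper" is the finger opening in mm, from 0 to 93, set as the call begins (left out, the last holds). The fingers move at their own pace and stop on an object; "newtons" is the grip in N (left out, the last holds). Time passes only in rows, so rows that do not move let the fingers close, or fill a call up. It gives the time, the measured TCP pose, the force, the opening and the grip force at its end, in the units of the state.
- sensors.get_obs(): the state, without advancing time (a new reading comes with each control period).
- vision.grab_frame(name): name is "scene" or "top"; returns the picture (400x640x3 uint8, red, green, blue); there is no depth.
- vision.camera_info(name): a dict with "fx", "fy", "cx", "cy" (pixels), "R" (3x3) and "t" (3): a world point X has camera coordinates R X + t. Camera axes: x right, y down, z forward; pixel columns grow to the right and rows downward; lengths in m; the calibration is good to about 2 mm. A picture is of the moment at which its call begins. camera_info takes no time and is no camera call.
- order.finish_job(): hands the job in; it is judged then, once.
The state is a dict: "time": time; "joint_positions": joint angles; "joint_velocities": joint speeds; "tau": joint torques, N m; "tcp_pos": TCP position; "ee_rot": TCP orientation; "contact_force": force on the tool from outside, world axes, zero at the start; "torque": the same for the moment, N m; "width": finger opening in m; "grip_force": force on a finger pad.
Only numpy, scipy, OpenCV 4.12 (cv2) and the standard library are available. Lean on these libraries where they do the work, as an engineer would, in place of code of your own. Each camera call takes 0.05 s, during which the arm holds its last target. There are 200 camera calls.

## Task

Tip the brass nuts out of the grey cup into the red parts case so that all four end up inside it, then stand the cup upright on the green mat again and let go of it. After that close the case's lid fully and turn the yellow turnbutton all the way round so that it points across the lid's edge. Leave the can, the pipe offcut, the tape roll and the jar where they are.

Things in the scene. Friction and masses are not known exactly. Their poses are not given: they have to be found in the camera images.
- cup: open tapered cup of dark grey plastic: 78 mm tall, outer diameter 50 mm at the foot and 68 mm at the rim, with a straight black grip band 65 mm in diameter round it from 34 to 62 mm above the foot, wall 3.5 mm, floor 6 mm thick; origin at the centre of its underside, z up to the mouth. Starts on the mat holding the nuts, about 0.23 kg in all; they slide out only when it is tipped well past level
- mat: round green mat, 130 mm in diameter, 4 mm thick, fixed on the bench; origin at the centre of its underside
- case: red open-topped parts case, fixed on the bench: 120 mm along its x, 160 mm along its y, 55 mm high, walls and floor 4 mm; origin at the centre of its underside, its front faces its own -x. In front of it, centred 72 mm to -x, a red block 24 x 30 mm, 57.5 mm high, carries the turnbutton
- lid (a joint): angle of the case's lid (clear plastic with a black border, 120 x 160 mm, 5 mm thick) in rad: 0 fully shut, lying on the rim; it starts wide open, leaning back beyond upright (2.1 to 2.4), ends at 2.5, and stays at whatever angle it is left, so it must be pushed all the way down (about 1 N)
- lid_hinge (a point): middle of the lid's hinge axis, on the case's rear (+x) top edge, 55.5 mm above the bench; the axis runs along the case's y. Axes as the case's
- lid_edge (a point): middle of the lid's free edge, 120 mm from the hinge, mid-thickness; when the lid is shut it lies over the case's front wall. Its x axis points from the edge to the hinge
- turnbutton (a joint): angle of the turnbutton in rad: 0 along the front of the case (lid free), turning counterclockwise seen from above to a stop at 1.57, where it points across the lid's edge (lid secured). Stiff enough to stay where it is left
- turnbutton_grip (a point): middle of the turnbutton's upright wing, on its vertical axis, 76.5 mm above the bench. The turnbutton is yellow: a flat bar 54 x 14 mm whose top is 69.5 mm above the bench, with an upright wing 34 mm long, 9 mm thick, top 84.5 mm above the bench, to pinch; bar and wing run along this point's y axis (at angle 0 the case's y)
- nut1: brass hexagonal nut, 16 mm across flats, 18 mm long; origin at the centre of one end face. Starts in the cup
- nut2: brass hexagonal nut, 16 mm across flats, 18 mm long; origin at the centre of one end face. Starts in the cup
- nut3: brass hexagonal nut, 16 mm across flats, 18 mm long; origin at the centre of one end face. Starts in the cup
- nut4: brass hexagonal nut, 16 mm across flats, 18 mm long; origin at the centre of one end face. Starts in the cup
- can: bystander: closed can, 64 mm in diameter, 100 mm tall; origin at the centre of its underside
- offcut: bystander: standing offcut of grey pipe, 50 mm outer diameter, 90 mm tall; origin at the centre of its underside
- tape: bystander: roll of brown tape lying flat, 100 mm in diameter, 48 mm tall; origin at the centre of its underside
- jar: bystander: closed jar, 68 mm in diameter, 70 mm tall; origin at the centre of its underside
Things that resemble listed ones, but are neither listed nor needed, are in the scene too. Leave any purple look-alike of the cup alone. Several things have the shape of the case; the one meant has the colours described above.

How it is judged:
By the outcome, as a careful person would: the job done as asked, in the order asked, and still so for the second after the job is handed in, with the robot touching nothing.
It also fails if it takes over 72 s, if anything falls off the work surface, if the arm or the gripper's body presses on something with over 40 N, if the wrist force passes 120 N, or if a joint passes its speed limit or range.

## Working session

There is one attempt and no reset: what is moved stays moved. The work goes in short steps, Python scripts to look and compute and a tool call to move; the robot and the scene stay as the last step left them, time stands still between calls to the robot, and variables do not carry over. Pictures are saved under pics/ and viewed, at most 10 in all, crops included, and the job is handed in when it is done.

Besides the shell and the picture viewer there is one more tool, called after "Emit:" as name(argument=value, ...), one argument or row to a line, values as JSON. apply_moves: Moves the arm, as the interface text tells. Its arguments: {"type":"object","properties":{"steps":{"type":"array"},"gripper":{"type":"number"},"newtons":{"type":"number"}},"required":["steps"]}

```bash
mkdir -p pics
python3 - <<'E'
from rig import sensors, vision
import cv2,numpy as np
for n in("scene","top"):
    cv2.imwrite(f"pics/{n}0.png",vision.grab_frame(n)[:,:,::-1])
    c=vision.camera_info(n);print(n,c['fx'],c['fy'],c['cx'],c['cy'],np.round(c['R'],4).tolist(),np.round(c['t'],4).tolist())
o=sensors.get_obs();print(o['tcp_pos'],o['ee_rot'],o['time'],o['width'])
E
```

```text
scene 416.51525350567294 416.51525350567294 322.1384858997788 200.33869341005797 [[0.2738, 0.9616, -0.0194], [0.6455, -0.1987, -0.7374], [-0.713, 0.1894, -0.6752]] [-0.1116, -0.2495, 1.6943]
top 423.1281223580096 423.1281223580096 319.9905463679142 199.56434568318934 [[-0.0149, -0.9994, 0.0305], [-0.9969, 0.0125, -0.0781], [0.0776, -0.0316, -0.9965]] [-0.0135, 0.4918, 1.1426]
[0.21326069 0.69247116 0.21783951] [-4.67429255e-01 -3.10652557e+00  2.19247913e-03] 0.1 0.09326907685833936
```

View pics/scene0.png

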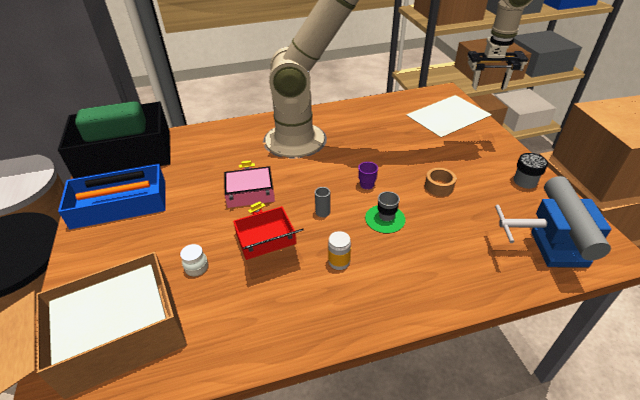

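View pics/top0.png

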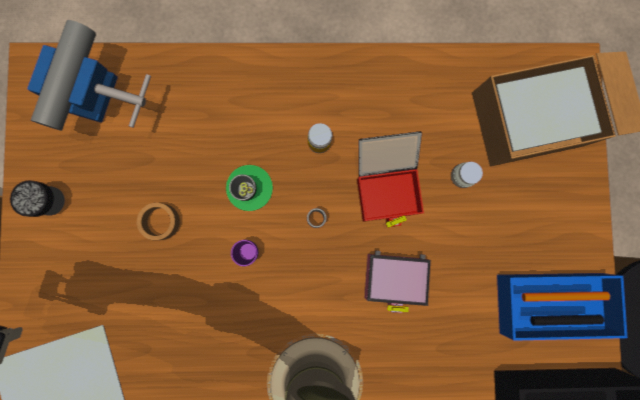

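Candidates for the cup, in the top view: the grey cup on the green mat (243,187), the purple look-alike (244,252) and the black textured pot (31,198). For the case: the red open one (390,195) and the pinkish one (398,280), plus the blue box (567,307). I choose the grey cup and the red case, and check them in a crop.

```bash
cat > h.py <<'E'
import numpy as np,cv2
from rig import vision,sensors
def ray(n,uv,z):
    c=vision.camera_info(n);R=np.array(c['R']);t=np.array(c['t'])
    o=-R.T@t;d=R.T@np.array([(uv[0]-c['cx'])/c['fx'],(uv[1]-c['cy'])/c['fy'],1])
    return o+d*(z-o[2])/d[2]
def proj(n,X):
    c=vision.camera_info(n);p=np.array(c['R'])@np.array(X)+c['t'];return np.array([c['fx']*p[0]/p[2]+c['cx'],c['fy']*p[1]/p[2]+c['cy']])
def blob(im,lo,hi,box):
    h=cv2.cvtColor(im,cv2.COLOR_RGB2HSV);m=cv2.inRange(h,lo,hi);k=np.zeros_like(m);x0,y0,x1,y1=box;k[y0:y1,x0:x1]=1;return m*k
E
python3 - <<'E'
from h import *
T=cv2.imread('pics/top0.png')[:,:,::-1].copy();S=cv2.imread('pics/scene0.png')[:,:,::-1].copy()
a=cv2.resize(T[120:240,220:480],None,fx=3,fy=3,interpolation=cv2.INTER_CUBIC)
cv2.imwrite('pics/c1.png',a[:,:,::-1])
b=cv2.resize(S[150:280,170:430],None,fx=3,fy=3,interpolation=cv2.INTER_CUBIC)
cv2.imwrite('pics/c2.png',b[:,:,::-1])
m=blob(T,(45,100,60),(80,255,255),(200,140,300,230));p=cv2.findNonZero(m)
(e)=cv2.fitEllipse(cv2.convexHull(p));print('mat',e,ray('top',e[0],.004))
m=blob(T,(0,180,80),(6,255,255),(340,120,450,240));r=cv2.minAreaRect(cv2.findNonZero(m));print('red',r)
for q in cv2.boxPoints(r):print(q,ray('top',q,.055))
for n,I,bx in(('top',T,(370,200,430,240)),('scene',S,(240,195,275,220))):
    m=blob(I,(22,150,100),(35,255,255),bx);p=cv2.findNonZero(m);r=cv2.minAreaRect(p);print('yel',r,ray(n,r[0],.0765),len(p))
for n,u,z in(('top',(320,131),.1),):print('can',ray(n,u,z))
print('offcut',ray('top',(317,217),.09),'jar',ray('top',(470,172),.07),'cup',ray('top',(243,187),.082))
c=vision.camera_info('top');print('campos',-np.array(c['R']).T@c['t'])
E
```

```text
mat ((248.8583526611328, 187.44801330566406), (45.793460845947266, 46.44573211669922), 78.91508483886719) [0.52898696 0.17624835 0.004     ]
red ((390.4996337890625, 199.09727478027344), (53.376522064208984, 61.10786819458008), 82.09283447265625)
[356.56476 176.86603] [ 0.54859986 -0.11807872  0.055     ]
[417.0916 168.4595] [ 0.56964348 -0.28229103  0.055     ]
[424.4345  221.32852] [ 0.42699017 -0.29735183  0.055     ]
[363.90765 229.73505] [ 0.40698613 -0.13456646  0.055     ]
yel ((395.8276062011719, 221.0689239501953), (5.199469089508057, 20.42648696899414), 68.19859313964844) [ 0.42824354 -0.21596032  0.0765    ] 108
yel ((255.6000213623047, 206.20004272460938), (6.260990142822266, 16.994115829467773), 63.43495178222656) [ 0.4341082  -0.22050264  0.0765    ] 71
can [ 0.66328606 -0.02035299  0.1       ]
offcut [ 0.4412367  -0.00962216  0.09      ] jar [ 0.55639935 -0.42026669  0.07      ] cup [0.52184706 0.18072681 0.082     ]
campos [0.40137419 0.01650806 1.1774242 ]
```

View pics/c1.png

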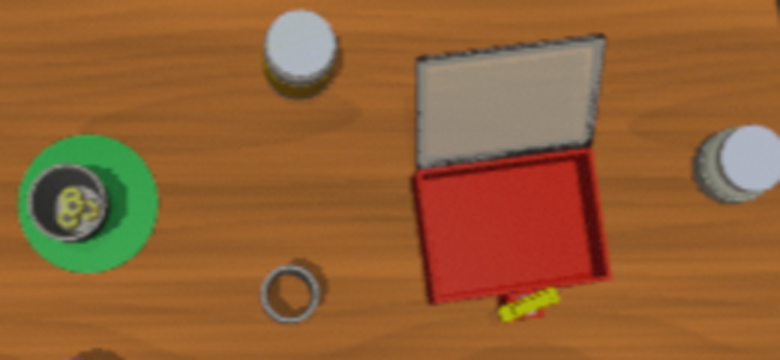

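View pics/c2.png

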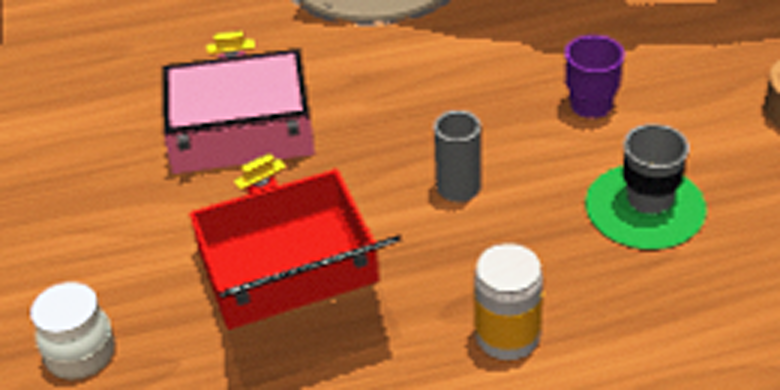

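The crops confirm it: the grey cup with the black band stands on the mat (rim near top pixel 243,188) with the brass nuts in it. The red case is open, with its rim corners at about (358,177), (417,170), (423,213) and (364,221), the yellow turnbutton at (396,221) and the lid leaning back. I start moving towards the cup's +y side.

Emit:
apply_moves(
  steps=[
    [31, -34, 0, 0, 0, -6.6],
    [31, -34, 0, 0, 0, -6.6],
    [31, -34, 0, 0, 0, -6.6],
    [31, -34, 0, 0, 0, -6.6],
    [31, -34, 0, 0, 0, -6.6],
  ],
  gripper=93,
)

```text
time: 0.72
tcp_pos: [0.3692, 0.5215, 0.2184]
ee_rot: [1.336, 2.843, -0.001]
contact_force: [-0.4, 0.4, 0.8]
width: 0.0931
grip_force: 0.0
```

Emit:
apply_moves(
  steps=[
    [31, -34, 0, 0, 0, -6.6],
    [31, -34, 0, 0, 0, -6.6],
    [31, -34, 0, 0, 0, -6.6],
    [31, -34, 0, 0, 0, -6.6],
    [31, -34, 0, 0, 0, -6.6],
  ],
)

```text
time: 1.35
tcp_pos: [0.5241, 0.3517, 0.2184]
ee_rot: [-2.088, -2.347, 0.001]
contact_force: [-0.5, -0.7, -0.2]
width: 0.093
grip_force: 0.0
```

```bash
cat >> h.py <<'E'
from scipy.spatial.transform import Rotation as Ro
def st():
    o=sensors.get_obs();M=Ro.from_rotvec(o['ee_rot']).as_matrix()
    print('t',round(o['time'],2),'tcp',np.round(o['tcp_pos']*1000,1),'grasp',np.round((o['tcp_pos']-.019*M[:,2])*1000,1),'\nj',np.round(o['joint_positions'],2),'x',M[:,0].round(3),'y',M[:,1].round(3),'z',M[:,2].round(3),'\nF',np.round(o['contact_force'],1),'w',round(o['width']*1000,1),'g',np.round(o['grip_force'],1));return o,M
E
python3 - <<'E'
from h import *
from scipy.optimize import least_squares
st()
tc=lambda u,v:(220+u/3,120+v/3); sc=lambda u,v:(170+u/3,150+v/3)
W=lambda p,q:np.array([p[0]+q[0]*np.cos(p[2])-q[1]*np.sin(p[2]),p[1]+q[0]*np.sin(p[2])+q[1]*np.cos(p[2]),q[2]])
L=lambda th,s:(.06-.12*np.cos(th),s*.08,.0555+.12*np.sin(th))
obs=[('top',tc(432,303),lambda p:(-.06,.08,.055)),('top',tc(609,278),lambda p:(-.06,-.08,.055)),
('top',tc(415,170),lambda p:(.06,.08,.055)),('top',tc(592,150),lambda p:(.06,-.08,.055)),
('scene',sc(193,212),lambda p:(-.06,-.08,.055)),('scene',sc(338,172),lambda p:(-.06,.08,.055)),
('top',tc(417,57),lambda p:L(p[3],1)),('top',tc(605,36),lambda p:L(p[3],-1)),('scene',sc(400,238),lambda p:L(p[3],1))]
f=lambda p:np.concatenate([proj(n,W(p,q(p)))-u for n,u,q in obs])
r=least_squares(f,[.49,-.2,.12,2.2],loss='soft_l1');print(r.x,f(r.x).reshape(-1,2).round(1).tolist())
print('tb grip',W(r.x,(-.072,0,.0765)))
# cup: rim centre, both views
g=lambda p:np.concatenate([proj('top',[p[0],p[1],.082])-tc(68,203),proj('scene',[p[0],p[1],.082])-sc(655,147)])
r=least_squares(g,[.52,.18]);print('cup',r.x,r.fun)
print('tape',ray('top',(157,221),.048),'offcut',ray('top',(316.5,217.5),.09),'purple',ray('top',(244,252),.08))
E
```

```text
t 1.35 tcp [524.1 351.7 218.4] grasp [524.1 351.7 237.4] 
j [-0.9   0.5   0.32  1.84 -0.21  0.83 -0.36] x [-0.116  0.993 -0.   ] y [ 0.993  0.116 -0.   ] z [-0. -0. -1.] 
F [-0.5 -0.7 -0.2] w 93.0 g 0.0
[ 0.49914577 -0.20893281  0.10374034  2.33282706] [[0.1, -0.4], [0.2, 0.9], [0.1, -0.5], [-0.2, -0.6], [-1.0, -1.6], [0.1, -2.2], [-0.5, -0.4], [0.0, -0.4], [-0.2, -0.5]]
tb grip [ 0.42753286 -0.21638872  0.0765    ]
cup [0.52262968 0.18211275] [-0.20486888 -0.96103852 -0.56168813 -1.46069391]
tape [0.43806574 0.41151544 0.048     ] offcut [ 0.43996989 -0.00831853  0.09      ] purple [0.35448388 0.1786134  0.08      ]
```

Emit:
apply_moves(
  steps=[
    [0, 0, 0, -9.9, -1.2, 0],
    [0, 0, 0, -9.9, -1.2, 0],
    [0, 0, 0, -9.9, -1.2, 0],
    [0, 0, 0, -9.9, -1.2, 0],
    [0, 0, 0, -9.9, -1.2, 0],
  ],
)

```text
time: 1.98
tcp_pos: [0.5232, 0.3539, 0.2188]
ee_rot: [1.58, 1.784, -0.738]
contact_force: [0.2, -0.7, -0.1]
width: 0.0932
grip_force: 0.0
```

```bash
python3 -c "
from h import *
st()"
```

```text
t 1.98 tcp [523.2 353.9 218.8] grasp [521.5 368.4 230.9] 
j [-1.29  0.87  0.59  1.56  0.24  1.38 -0.74] x [-0.077  0.636 -0.768] y [0.993 0.121 0.001] z [ 0.094 -0.762 -0.641] 
F [ 0.2 -0.7 -0.1] w 93.2 g 0.0
```

Emit:
apply_moves(
  steps=[
    [-2, -28, -29, 0, 0, 0],
    [-2, -28, -29, 0, 0, 0],
    [-2, -28, -29, 0, 0, 0],
    [-2, -26, -28, 0, 0, 0],
    [0, 0, 0, 0, 0, 0],
  ],
)

```text
time: 2.6
tcp_pos: [0.5143, 0.2406, 0.1024]
ee_rot: [1.584, 1.785, -0.743]
contact_force: [-0.2, -0.1, 0.5]
width: 0.0929
grip_force: 0.0
```

```bash
python3 -c "
from h import *
st()
cv2.imwrite('pics/t1.png',cv2.resize(np.vstack([vision.grab_frame('top')[120:260,150:350],vision.grab_frame('scene')[130:270,300:500]]),None,fx=2,fy=2)[:,:,::-1])"
```

```text
t 2.6 tcp [514.3 240.6 102.4] grasp [512.6 255.1 114.6] 
j [-1.22  0.94  0.58  1.83  0.26  1.03 -0.8 ] x [-0.078  0.637 -0.767] y [ 0.993  0.118 -0.003] z [ 0.089 -0.762 -0.642] 
F [-0.2 -0.1  0.5] w 92.9 g 0.0
```

View pics/t1.png

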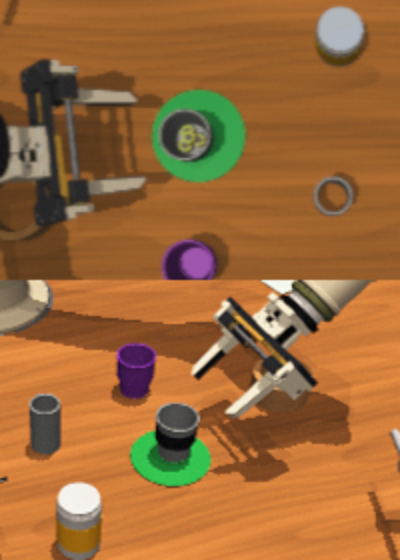

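The gripper, with its fingers spread, is lined up with the grey cup (cup at 186,135 in the upper half). I go in and grip it.

Emit:
apply_moves(
  steps=[
    [2.5, -18, -15.5, 0, 0, 0],
    [2.5, -18, -15.5, 0, 0, 0],
    [2.5, -18, -15.5, 0, 0, 0],
    [2.5, -18, -15.5, 0, 0, 0],
    [0, 0, 0, 0, 0, 0],
  ],
)

```text
time: 3.32
tcp_pos: [0.5258, 0.171, 0.0418]
ee_rot: [1.585, 1.787, -0.736]
contact_force: [0.2, -0.0, -0.2]
width: 0.0931
grip_force: 0.0
```

Emit:
apply_moves(
  steps=[
    [0, 0, 0, 0, 0, 0],
    [0, 0, 0, 0, 0, 0],
    [0, 0, 0, 0, 0, 0],
    [0, 0, 0, 0, 0, 0],
    [0, 0, 0, 0, 0, 0],
  ],
  gripper=55,
  newtons=25,
)

```text
time: 3.95
tcp_pos: [0.5255, 0.1714, 0.0419]
ee_rot: [1.584, 1.788, -0.736]
contact_force: [-0.5, 4.6, 6.0]
width: 0.0637
grip_force: 25.0
```

```bash
python3 -c "
from h import *
st()"
```

```text
t 3.95 tcp [525.5 171.4  41.9] grasp [523.7 185.8  54.2] 
j [-1.16  1.02  0.58  1.93  0.3   0.83 -0.83] x [-0.077  0.64  -0.764] y [0.993 0.12  0.001] z [ 0.093 -0.759 -0.645] 
F [-0.5  4.6  6. ] w 63.7 g 25.0
```

Emit:
apply_moves(
  steps=[
    [0, 0, 15, 0, 0, 0],
    [0, 0, 35, 0, 0, 0],
    [0, 0, 45, 0, 0, 0],
    [0, -10, 35, 0, 0, 0],
    [0, -30, 13, 0, 0, 0],
  ],
  newtons=35,
)

```text
time: 4.58
tcp_pos: [0.5262, 0.1317, 0.1866]
ee_rot: [1.585, 1.789, -0.731]
contact_force: [0.7, -1.0, -2.0]
width: 0.0639
grip_force: 35.0
```

Emit:
apply_moves(
  steps=[
    [-2, -45, 0, -5, -0.6, 0],
    [-2, -45, 0, -5, -0.6, 0],
    [-2, -45, 0, -5, -0.6, 0],
    [-2, -45, 0, -5, -0.6, 0],
    [-2, -40, 0, -5, -0.6, 0],
  ],
)

```text
time: 5.2
tcp_pos: [0.5154, -0.0902, 0.1851]
ee_rot: [1.297, 1.463, -0.996]
contact_force: [0.7, -0.1, -2.6]
width: 0.0638
grip_force: 35.0
```

```bash
python3 -c "
from h import *
st()"
```

```text
t 5.2 tcp [515.4 -90.2 185.1] grasp [513.2 -72.  190. ] 
j [-1.11  1.13  0.92  2.23  0.74  0.66 -0.99] x [-0.03   0.256 -0.966] y [0.993 0.12  0.001] z [ 0.116 -0.959 -0.257] 
F [ 0.7 -0.1 -2.6] w 63.8 g 35.0
```

Emit:
apply_moves(
  steps=[
    [-2, -34, 0, -3, -0.4, 0],
    [-2, -34, 0, -3, -0.4, 0],
    [-2, -34, 0, -3, -0.4, 0],
    [-2, -34, 0, -3, -0.4, 0],
    [-2, -32, 0, -3, -0.4, 0],
  ],
)

```text
time: 5.82
tcp_pos: [0.5058, -0.2578, 0.1844]
ee_rot: [1.12, 1.26, -1.118]
contact_force: [1.5, 0.3, -2.3]
width: 0.0637
grip_force: 35.0
```

Emit:
apply_moves(
  steps=[
    [0, 0, 0, -1, 8, 0],
    [0, 0, 0, -1, 8, 0],
    [0, 0, 0, -1, 8, 0],
    [0, 0, 0, -1, 8, 0],
    [0, 0, 0, -1, 8, 0],
  ],
)

```text
time: 6.45
tcp_pos: [0.5059, -0.257, 0.1845]
ee_rot: [0.667, 1.715, -1.625]
contact_force: [-0.3, 0.0, -2.1]
width: 0.0631
grip_force: 35.0
```

```bash
python3 -c "
from h import *
st()"
```

```text
t 6.45 tcp [ 505.9 -257.   184.5] grasp [ 503.6 -238.1  184.4] 
j [-0.93  1.53  1.12  2.35  1.31  0.34 -0.91] x [-0.643 -0.083 -0.762] y [ 0.756  0.092 -0.648] z [ 0.124 -0.992  0.003] 
F [-0.3  0.  -2.1] w 63.1 g 35.0
```

Emit:
apply_moves(
  steps=[
    [0, 0, 0, -1.2, 9.5, 0],
    [0, 0, 0, -1.2, 9.5, 0],
    [0, 0, 0, -1.2, 9.5, 0],
    [0, 0, 0, -1.2, 9.5, 0],
    [0, 0, 0, -1.2, 9.5, 0],
  ],
)

```text
time: 7.08
tcp_pos: [0.5059, -0.257, 0.1845]
ee_rot: [-0.106, 2.14, -2.142]
contact_force: [-0.7, -0.6, -2.3]
width: 0.0636
grip_force: 35.0
```

```bash
python3 -c "
from h import *
st()"
```

```text
t 7.08 tcp [ 505.9 -257.   184.5] grasp [ 503.5 -238.2  184.4] 
j [-0.9   1.45  1.02  2.35  1.37  0.48 -0.14] x [-0.991 -0.128 -0.03 ] y [ 0.03   0.001 -1.   ] z [ 0.128 -0.992  0.003] 
F [-0.7 -0.6 -2.3] w 63.6 g 35.0
```

Emit:
apply_moves(
  steps=[
    [0, 0, 0, -1.2, 9.5, 0],
    [0, 0, 0, -1.2, 9.5, 0],
    [0, 0, 0, -1.2, 9.5, 0],
    [0, 0, 0, -1.2, 9.5, 0],
    [0, 0, 0, -1.2, 9.5, 0],
  ],
)

```text
time: 7.7
tcp_pos: [0.5059, -0.257, 0.1846]
ee_rot: [0.876, -1.732, 1.832]
contact_force: [0.6, -0.3, -2.0]
width: 0.0638
grip_force: 35.0
```

Emit:
apply_moves(
  steps=[
    [0, 0, 0, -1.2, 9.5, 0],
    [0, 0, 0, -1.2, 9.5, 0],
    [0, 0, 0, -0.6, 5, 0],
    [0, 0, 0, 0, 0, 0],
    [0, 0, 0, 0, 0, 0],
  ],
)

```text
time: 8.32
tcp_pos: [0.5056, -0.2571, 0.1847]
ee_rot: [1.138, -1.419, 1.553]
contact_force: [-0.2, -0.1, -1.5]
width: 0.0637
grip_force: 35.0
```

```bash
python3 -c "
from h import *
st()
cv2.imwrite('pics/t2.png',cv2.resize(np.vstack([vision.grab_frame('top')[110:250,300:500],vision.grab_frame('scene')[140:280,200:400]]),None,fx=2,fy=2)[:,:,::-1])"
```

```text
t 8.32 tcp [ 505.6 -257.1  184.7] grasp [ 503.1 -238.2  184.8] 
j [-0.86  1.38  0.93  2.35  1.4   0.59  1.08] x [-0.34  -0.046  0.939] y [-0.931 -0.122 -0.343] z [ 0.13  -0.991 -0.001] 
F [-0.2 -0.1 -1.5] w 63.7 g 35.0
```

View pics/t2.png

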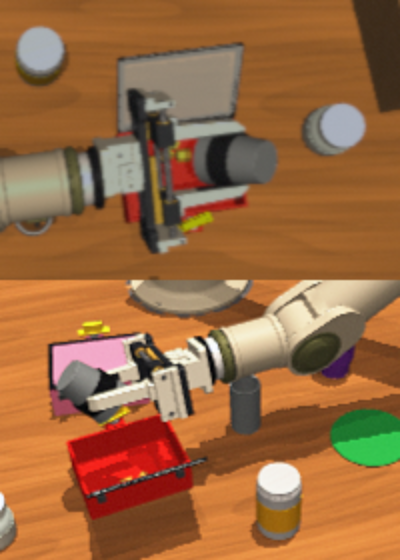

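The cup is tipped over the case, and a nut shows inside at (183,155) in the top half. I tip it further with a small shake, then count the nuts.

Emit:
apply_moves(
  steps=[
    [0, 0, 0, -1.3, 10, 0],
    [0, 0, 0, -1, 8, 0],
    [0, 0, -8, 0, 0, 0],
    [0, 0, 12, 0, 0, 0],
    [0, 0, -4, 0, 0, 0],
  ],
)

```text
time: 9.05
tcp_pos: [0.5051, -0.2573, 0.1858]
ee_rot: [1.291, -1.173, 1.328]
contact_force: [0.1, -0.2, -1.5]
width: 0.0641
grip_force: 35.0
```

```bash
python3 -c "
from h import *
st()
a=cv2.resize(vision.grab_frame('top')[155:235,340:440],None,fx=4,fy=4,interpolation=2);b=cv2.resize(vision.grab_frame('scene')[195:275,220:320],None,fx=4,fy=4,interpolation=2)
cv2.imwrite('pics/t3.png',np.hstack([a,b])[:,:,::-1])"
```

```text
t 9.05 tcp [ 505.1 -257.3  185.8] grasp [ 502.7 -238.4  185.9] 
j [-0.85  1.36  0.92  2.35  1.4   0.61  1.4 ] x [-0.034 -0.006  0.999] y [-0.991 -0.129 -0.034] z [ 0.129 -0.992 -0.001] 
F [ 0.1 -0.2 -1.5] w 64.1 g 35.0
```

View pics/t3.png

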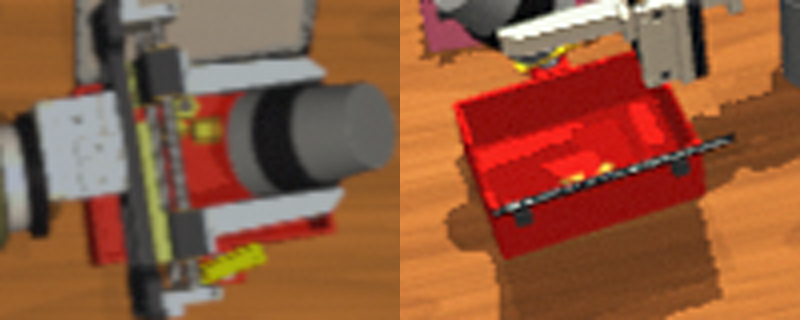

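Emit:
apply_moves(
  steps=[
    [0, 0, 0, 1.2, -9.5, 0],
    [0, 0, 0, 1.2, -9.5, 0],
    [0, 0, 0, 1.2, -9.5, 0],
    [0, 0, 0, 1.2, -9.5, 0],
    [0, 0, 0, 1.2, -9.5, 0],
  ],
)

```text
time: 9.78
tcp_pos: [0.5054, -0.2571, 0.1845]
ee_rot: [0.795, -1.81, 1.901]
contact_force: [0.5, -0.0, -0.5]
width: 0.0635
grip_force: 35.0
```

Emit:
apply_moves(
  steps=[
    [0, 0, 0, 1.2, -9.5, 0],
    [0, 0, 0, 1.2, -9.5, 0],
    [0, 0, 0, 1.2, -9.5, 0],
    [0, 0, 0, 1.2, -9.5, 0],
    [0, 0, 0, 1.2, -9.5, 0],
  ],
)

```text
time: 10.4
tcp_pos: [0.5055, -0.2571, 0.1844]
ee_rot: [0.011, 2.093, -2.084]
contact_force: [0.4, 0.3, -1.6]
width: 0.0637
grip_force: 35.0
```

Emit:
apply_moves(
  steps=[
    [0, 0, 0, 1, -8.2, 0],
    [0, 0, 0, 1, -8.2, 0],
    [0, 0, 0, 1, -8.2, 0],
    [0, 0, 0, 1, -8.2, 0],
    [0, 0, 0, 1, -8.2, 0],
  ],
)

```text
time: 11.02
tcp_pos: [0.5055, -0.2571, 0.1844]
ee_rot: [0.661, 1.716, -1.634]
contact_force: [0.4, 0.0, -1.1]
width: 0.0636
grip_force: 35.0
```

Emit:
apply_moves(
  steps=[
    [2, 34, 0, 1, -8.2, 0],
    [2, 34, 0, 1, -8.2, 0],
    [2, 34, 0, 1, -8.2, 0],
    [2, 34, 0, 1, -8.2, 0],
    [2, 34, 0, 1, -8.2, 0],
  ],
)

```text
time: 11.65
tcp_pos: [0.5153, -0.0859, 0.1844]
ee_rot: [1.123, 1.252, -1.119]
contact_force: [-0.1, -0.4, -1.2]
width: 0.0639
grip_force: 35.0
```

```bash
python3 -c "
from h import *
st()
a=cv2.resize(vision.grab_frame('top')[155:235,340:440],None,fx=4,fy=4,interpolation=2);b=cv2.resize(vision.grab_frame('scene')[195:275,220:320],None,fx=4,fy=4,interpolation=2)
cv2.imwrite('pics/t4.png',np.hstack([a,b])[:,:,::-1])"
```

```text
t 11.65 tcp [515.3 -85.9 184.4] grasp [513.1 -67.  184.3] 
j [-1.18  1.4   1.    2.2   0.66  0.7  -1.  ] x [ 0.009 -0.005 -1.   ] y [0.993 0.117 0.008] z [ 0.117 -0.993  0.006] 
F [-0.1 -0.4 -1.2] w 63.9 g 35.0
```

View pics/t4.png

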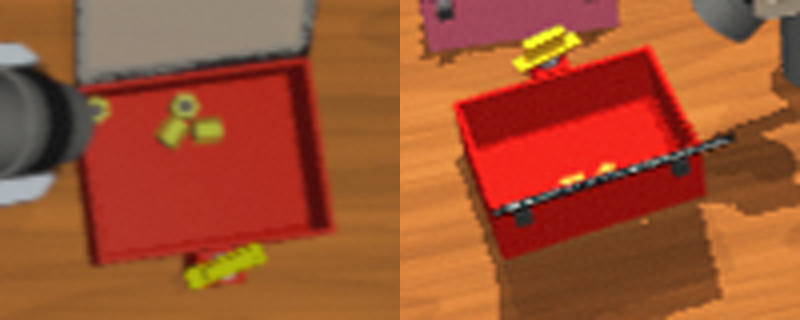

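Three nuts lie at (160–225, 100–135). The fourth, at (97,108) beside the left wall, needs checking while the cup goes back.

Emit:
apply_moves(
  steps=[
    [2, 45, 0, 8, 1, 0],
    [2, 45, 0, 8, 1, 0],
    [2, 45, 0, 8, 1, 0],
    [2, 45, 0, 8, 1, 0],
    [2, 45, 0, 8, 1, 0],
  ],
)

```text
time: 12.38
tcp_pos: [0.5251, 0.1388, 0.185]
ee_rot: [1.588, 1.788, -0.74]
contact_force: [-0.3, 0.1, -2.4]
width: 0.0636
grip_force: 35.0
```

```bash
python3 -c "
from h import *
o,M=st()
Mt=Ro.from_rotvec([1.584,1.788,-.736]).as_matrix()
print('to place shift',np.array([525.5,171.4,43.0])-o['tcp_pos']*1000,'rot',np.degrees(Ro.from_matrix(Mt@M.T).as_rotvec()))
c=np.array([.499,-.209]);R=np.array([[np.cos(.104),-np.sin(.104)],[np.sin(.104),np.cos(.104)]])
for z in(.012,.03,.055):print(z,R.T@(ray('top',(340+97/4,155+108/4),z)[:2]-c))
a=cv2.resize(vision.grab_frame('top')[155:235,340:440],None,fx=4,fy=4,interpolation=2);b=cv2.resize(vision.grab_frame('scene')[195:275,220:320],None,fx=4,fy=4,interpolation=2)
cv2.imwrite('pics/t5.png',np.hstack([a,b])[:,:,::-1])"
```

```text
t 12.38 tcp [525.1 138.8 185. ] grasp [523.4 153.3 197.3] 
j [-1.22  0.82  0.75  1.96  0.31  0.96 -0.66] x [-0.078  0.641 -0.764] y [ 0.993  0.117 -0.003] z [ 0.088 -0.759 -0.645] 
F [-0.3  0.1 -2.4] w 63.6 g 35.0
to place shift [   0.43771426   32.56190879 -142.02620148] rot [-0.02765484 -0.17957037  0.21033099]
0.012 [0.04711198 0.06006536]
0.03 [0.04524623 0.06275834]
0.055 [0.0426549  0.06649858]
```

View pics/t5.png

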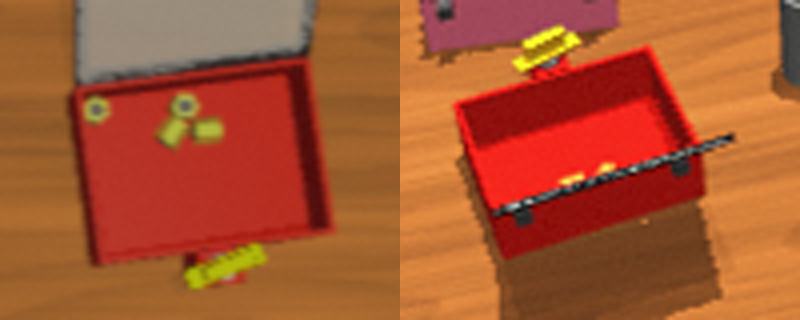

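All four nuts are in the case. The fourth stands on the floor at case coordinates of about (47,60) mm, inside the walls. Now I put the cup down.

Emit:
apply_moves(
  steps=[
    [0, 12, -30, 0, 0, 0],
    [0.5, 12, -40, 0, 0, 0],
    [0, 8, -40, 0, 0, 0],
    [0, 0, -20, 0, 0, 0],
    [0, 0, -8, 0, 0, 0],
  ],
)

```text
time: 13.1
tcp_pos: [0.5255, 0.1681, 0.0461]
ee_rot: [1.584, 1.783, -0.747]
contact_force: [0.5, 0.3, -1.8]
width: 0.0641
grip_force: 35.0
```

Emit:
apply_moves(
  steps=[
    [0, 0, -2, 0, 0, 0],
    [0, 0, -1.5, 0, 0, 0],
    [0, 0, -1, 0, 0, 0],
    [0, 0, 0, 0, 0, 0],
    [0, 0, 0, 0, 0, 0],
  ],
)

```text
time: 13.72
tcp_pos: [0.526, 0.17, 0.0424]
ee_rot: [1.585, 1.785, -0.742]
contact_force: [-0.7, -0.5, -1.3]
width: 0.0633
grip_force: 35.0
```

```bash
python3 -c "
from h import *
st()"
```

```text
t 13.72 tcp [526.  170.   42.4] grasp [524.3 184.5  54.6] 
j [-1.19  1.04  0.65  1.93  0.22  0.81 -0.75] x [-0.077  0.638 -0.767] y [ 0.993  0.117 -0.002] z [ 0.088 -0.761 -0.642] 
F [-0.7 -0.5 -1.3] w 63.3 g 35.0
```

Nearly in contact. I lower it a little more, then release.

Emit:
apply_moves(
  steps=[
    [0, 0, -0.6, 0, 0, 0],
    [0, 0, -0.6, 0, 0, 0],
    [0, 0, 0, 0, 0, 0],
    [0, 0, 0, 0, 0, 0],
    [0, 0, 0, 0, 0, 0],
  ],
)

```text
time: 14.35
tcp_pos: [0.526, 0.1697, 0.042]
ee_rot: [1.584, 1.784, -0.743]
contact_force: [-2.1, 3.7, 7.9]
width: 0.0637
grip_force: 35.0
```

Emit:
apply_moves(
  steps=[
    [0, 0, 0, 0, 0, 0],
    [0, 0, 0, 0, 0, 0],
    [0, 0, 0, 0, 0, 0],
    [0, 0, 0, 0, 0, 0],
    [0, 0, 0, 0, 0, 0],
  ],
  gripper=93,
)

```text
time: 14.98
tcp_pos: [0.5259, 0.1698, 0.0409]
ee_rot: [1.585, 1.785, -0.743]
contact_force: [-0.1, -0.3, -0.9]
width: 0.0926
grip_force: 0.0
```

Emit:
apply_moves(
  steps=[
    [-1.5, 11, 9.5, 0, 0, 0],
    [-2.5, 20, 17, 0, 0, 0],
    [-3, 30, 25, 0, 0, 0],
    [-3, 30, 25, 0, 0, 0],
    [-3, 20, 40, 0, 0, 0],
  ],
)

```text
time: 15.6
tcp_pos: [0.5121, 0.2832, 0.1581]
ee_rot: [1.583, 1.787, -0.743]
contact_force: [0.4, -0.1, 0.5]
width: 0.0928
grip_force: 0.0
```

```bash
python3 -c "
from h import *
st()
cv2.imwrite('pics/t6.png',cv2.resize(np.vstack([vision.grab_frame('top')[120:260,150:350],vision.grab_frame('scene')[130:270,300:500]]),None,fx=2,fy=2)[:,:,::-1])"
```

```text
t 15.6 tcp [512.1 283.2 158.1] grasp [510.4 297.7 170.3] 
j [-1.3   0.91  0.67  1.74  0.2   1.16 -0.71] x [-0.079  0.637 -0.767] y [ 0.993  0.119 -0.004] z [ 0.089 -0.761 -0.642] 
F [ 0.4 -0.1  0.5] w 92.8 g 0.0
```

View pics/t6.png

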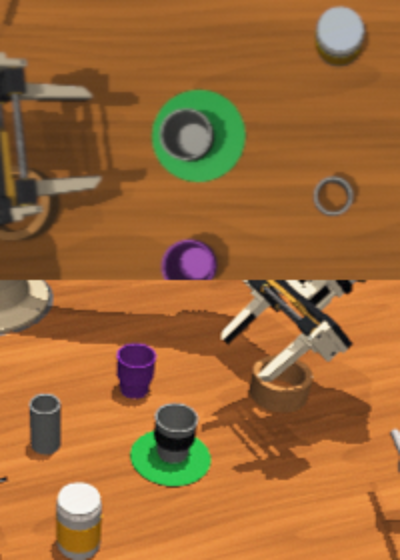

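That is the last picture. It shows the cup standing upright and empty on the mat (186,135), with the gripper clear of it. From here I work by numbers. Next comes the lid: I go behind it with the fingers closed and the tool pointing down.

Emit:
apply_moves(
  steps=[
    [15, -30, 14, 5, 0.6, 0],
    [17, -45, 14, 5, 0.6, 0],
    [17, -50, 14, 5, 0.6, 0],
    [17, -50, 14, 5, 0.6, 0],
    [17, -50, 6, 5, 0.6, 0],
  ],
  gripper=0,
  newtons=30,
)

```text
time: 16.32
tcp_pos: [0.5964, 0.0545, 0.2204]
ee_rot: [1.852, 2.088, -0.407]
contact_force: [1.4, 0.3, 0.2]
width: 0.0479
grip_force: 0.0
```

Emit:
apply_moves(
  steps=[
    [17, -50, 0, 5, 0.6, 0],
    [17, -50, 0, 5, 0.6, 0],
    [17, -50, 0, 5, 0.6, 0],
    [17, -50, 0, 5, 0.6, 0],
    [15, -48, 0, 5, 0.6, 0],
  ],
)

```text
time: 16.95
tcp_pos: [0.6792, -0.1937, 0.2198]
ee_rot: [-2.079, -2.345, -0.007]
contact_force: [0.7, 0.4, -0.0]
width: 0.0014
grip_force: 0.0
```

```bash
cat >> h.py <<'E'
CO=np.array([.499,-.209]);CR=np.array([[np.cos(.104),-np.sin(.104)],[np.sin(.104),np.cos(.104)]])
def c2w(x,y):return CO+CR@np.array([x,y])
def w2c(p):return CR.T@(np.array(p[:2])-CO)
E
python3 -c "
from h import *
o,M=st();print(w2c(o['tcp_pos']),'to',c2w(.18,0)-o['tcp_pos'][:2])
Mt=np.array([[-.104,.9946,0],[.9946,.104,0],[0,0,-1]]).astype(float)
print(np.degrees(Ro.from_matrix(Mt@M.T).as_rotvec()))
im=vision.grab_frame('top');S=vision.grab_frame('scene')
# yellow wing angle from top
for n,I,bx in(('top',im,(370,205,430,240)),('scene',S,(240,195,275,220))):
  m=blob(I,(22,150,100),(35,255,255),bx);p=cv2.findNonZero(m)
  if p is None: continue
  r=cv2.minAreaRect(p);b=cv2.boxPoints(r);e=sorted([(b[0]+b[1])/2,(b[2]+b[3])/2,(b[1]+b[2])/2,(b[3]+b[0])/2],key=lambda q:-np.hypot(*(q-r[0])))[:2]
  d=ray(n,e[0],.075)-ray(n,e[1],.075);print(n,len(p),np.degrees(np.arctan2(d[0],-d[1]))%180,ray(n,r[0],.075))
"
```

```text
t 16.95 tcp [ 679.2 -193.7  219.8] grasp [ 679.2 -193.8  238.8] 
j [ 0.03  0.59  0.27  1.65 -0.2   0.93  0.5 ] x [-0.12   0.993  0.009] y [ 0.993  0.12  -0.002] z [-0.003  0.008 -1.   ] 
F [ 0.7  0.4 -0. ] w 1.4 g 0.0
[ 0.18077325 -0.00347605] to [-0.00112993  0.003377  ]
[-0.47427049 -0.17081584 -0.91358628]
scene 12 99.38444749709186 [ 0.44561341 -0.24021756  0.075     ]
```

```bash
python3 -c "
from h import *
I={'top':cv2.imread('pics/top0.png')[:,:,::-1].copy(),'scene':cv2.imread('pics/scene0.png')[:,:,::-1].copy()}
obs={}
for n,bx in(('top',(370,200,430,240)),('scene',(240,195,275,220))):
  m=blob(I[n],(18,120,60),(38,255,255),bx)>0;obs[n]=(m,bx)
def boxpts(L,w,z0,z1):return np.array([(a*w/2,b*L/2,z) for a in(-1,1) for b in(-1,1) for z in(z0,z1)])
g=w2c([0,0]);best=[]
from itertools import product
for a,dx,dy in product(np.radians(np.arange(-10,31,2)),np.arange(-.006,.0061,.002),np.arange(-.006,.0061,.002)):
  s=0;c=c2w(-.072+dx,dy);q=.104+a;R=np.array([[np.cos(q),-np.sin(q)],[np.sin(q),np.cos(q)]])
  for n,(m,bx) in obs.items():
    k=np.zeros(m.shape,np.uint8)
    for B in(boxpts(.054,.014,.0625,.0695),boxpts(.034,.009,.0695,.0845)):
      P=[proj(n,[*(c+R@b[:2]),b[2]]) for b in B]
      cv2.fillConvexPoly(k,cv2.convexHull(np.round(np.array(P)*16).astype(np.int32)),1,shift=4)
    s+=(k.astype(bool)&m).sum()/(k.astype(bool)|m).sum()
  best.append((s/2,np.degrees(a),dx,dy))
for b in sorted(best)[::-1][:6]:print(np.round(b,4))
"
```

```text
Traceback (most recent call last):
  File "h.py", line 8, in proj
    c=vision.camera_info(n);p=np.array(c['R'])@np.array(X)+c['t'];return np.array([c['fx']*p[0]/p[2]+c['cx'],c['fy']*p[1]/p[2]+c['cy']])
ValueError: time passes only in moves, steps and waits
```

Emit:
apply_moves(
  steps=[
    [0, 1, -20, -0.1, 0, -0.2],
    [0, 1, -25, -0.1, 0, -0.2],
    [0, 1, -25, -0.1, 0, -0.2],
    [0, 0.5, -25, -0.1, 0, -0.2],
    [0, 0, -15, 0, 0, -0.1],
  ],
)

```text
time: 17.68
tcp_pos: [0.6781, -0.188, 0.108]
ee_rot: [-2.1, -2.332, 0.008]
contact_force: [0.7, -0.4, 0.5]
width: 0.0004
grip_force: 0.0
```

```bash
cat >> h.py <<'E'
_ci={n:vision.camera_info(n) for n in('top','scene')}
class _V:
    camera_info=staticmethod(lambda n:_ci[n]); grab_frame=staticmethod(vision.grab_frame)
vision=_V
def fitbtn(I,angs):
    from itertools import product
    m={n:blob(I[n],(18,120,60),(38,255,255),b)>0 for n,b in(('top',(370,190,430,240)),('scene',(240,190,280,225)))}
    bp=lambda L,w,z0,z1:np.array([(a*w/2,b*L/2,z) for a in(-1,1) for b in(-1,1) for z in(z0,z1)])
    best=[]
    for a,dx,dy in product(np.radians(angs),np.arange(-.006,.0061,.002),np.arange(-.006,.0061,.002)):
        s=[];c=c2w(-.072+dx,dy);q=.104+a;R=np.array([[np.cos(q),-np.sin(q)],[np.sin(q),np.cos(q)]])
        for n in m:
            k=np.zeros(m[n].shape,np.uint8)
            for B in(bp(.054,.014,.0625,.0695),bp(.034,.009,.0695,.0845)):
                P=[proj(n,[*(c+R@b[:2]),b[2]]) for b in B]
                cv2.fillConvexPoly(k,cv2.convexHull(np.round(np.array(P)*16).astype(np.int32)),1,shift=4)
            k=k>0;s.append((k&m[n]).sum()/(k|m[n]).sum())
        best.append((sum(s)/2,*s,np.degrees(a),dx,dy))
    for b in sorted(best)[::-1][:5]:print(np.round(b,3))
E
timeout 200 python3 -c "
from h import *
I={n:cv2.imread('pics/%s0.png'%n)[:,:,::-1].copy() for n in('top','scene')}
fitbtn(I,np.arange(-8,31,2))"
```

```text
[ 8.16e-01  8.72e-01  7.59e-01  1.20e+01  0.00e+00 -2.00e-03]
[ 8.10e-01  8.28e-01  7.93e-01  1.80e+01  0.00e+00 -2.00e-03]
[ 8.08e-01  8.29e-01  7.87e-01  1.60e+01  0.00e+00 -2.00e-03]
[ 8.06e-01  8.31e-01  7.81e-01  1.40e+01  0.00e+00 -4.00e-03]
[ 8.05e-01  8.29e-01  7.81e-01  1.40e+01  2.00e-03 -2.00e-03]
```

The button starts at about 14° with its axis where the model puts it. Now I push the lid over.

Emit:
apply_moves(
  steps=[
    [-25, -2.6, 2, 0, 0, 0],
    [-25, -2.6, 6, 0, 0, 0],
    [-25, -2.6, 12, 0, 0, 0],
    [-25, -2.6, 10, 0, 0, 0],
    [-22, -2.3, 0, 0, 0, 0],
  ],
)

```text
time: 18.3
tcp_pos: [0.5569, -0.2016, 0.1406]
ee_rot: [2.102, 2.333, -0.005]
contact_force: [0.8, -0.8, -1.1]
width: 0.0004
grip_force: 0.6
```

Emit:
apply_moves(
  steps=[
    [-21, -2.2, -8, 0, 0, 0],
    [-18, -1.9, -13, 0, 0, 0],
    [-14, -1.5, -17, 0, 0, 0],
    [-9, -0.9, -18, 0, 0, 0],
    [-3.5, -0.4, -15, 0, 0, 0],
  ],
)

```text
time: 18.92
tcp_pos: [0.4909, -0.2084, 0.0683]
ee_rot: [-2.103, -2.333, 0.007]
contact_force: [-0.4, -0.1, 0.7]
width: 0.0006
grip_force: 0.4
```

```bash
python3 -c "
from h import *
o,M=st();print(w2c(o['tcp_pos']))"
```

```text
t 18.93 tcp [ 490.9 -208.4   68.3] grasp [ 490.9 -208.4   87.3] 
j [ 0.17  0.61  0.17  2.16 -0.25  0.39  0.65] x [-0.104  0.995 -0.002] y [ 0.995  0.104 -0.004] z [-0.004 -0.002 -1.   ] 
F [-0.4 -0.1  0.7] w 0.6 g 0.4
[-0.00803918  0.00139476]
```

Emit:
apply_moves(
  steps=[
    [-5, -0.5, -3, 0, 0, 0],
    [-5, -0.5, -3, 0, 0, 0],
    [-5, -0.5, -2, 0, 0, 0],
    [0, 0, -1, 0, 0, 0],
    [0, 0, 0, 0, 0, 0],
  ],
)

```text
time: 19.55
tcp_pos: [0.4764, -0.2099, 0.0606]
ee_rot: [-2.103, -2.334, 0.006]
contact_force: [-1.5, 1.1, 14.1]
width: 0.0006
grip_force: 7.1
```

Emit:
apply_moves(
  steps=[
    [0, 0, -1, 0, 0, 0],
    [0, 0, -0.5, 0, 0, 0],
    [0, 0, -0.5, 0, 0, 0],
    [0, 0, 0, 0, 0, 0],
    [0, 0, 0, 0, 0, 0],
  ],
)

```text
time: 20.18
tcp_pos: [0.4764, -0.2099, 0.0602]
ee_rot: [2.103, 2.334, -0.004]
contact_force: [-7.3, 3.4, 39.3]
width: 0.0002
grip_force: 19.7
```

```bash
python3 -c "
from h import *
o,M=st();print(w2c(o['tcp_pos']))"
```

```text
t 20.18 tcp [ 476.4 -209.9   60.2] grasp [ 476.4 -209.8   79.2] 
j [ 0.2   0.61  0.16  2.2  -0.26  0.35  0.67] x [-0.104  0.995 -0.002] y [ 0.995  0.104 -0.002] z [-0.002 -0.002 -1.   ] 
F [-7.3  3.4 39.3] w 0.2 g 19.7
[-0.02259974  0.00146609]
```

The contact is stiff at z = 0.060, which is the top of a shut lid. I lift off and go to the turnbutton, opening the fingers across its wing.

Emit:
apply_moves(
  steps=[
    [0, 0, 5, 0, 0, 0],
    [0, 0, 30, 0, 0, 0],
    [0, 0, 30, 0, 0, 3],
    [-15, -3, 0, 0, 0, 4],
    [-16, -3, 0, 0, 0, 4],
  ],
  gripper=0,
)

```text
time: 20.8
tcp_pos: [0.4453, -0.2157, 0.1231]
ee_rot: [1.865, 2.527, -0.006]
contact_force: [-0.8, -0.6, 0.2]
width: 0.0007
grip_force: 0.0
```

Emit:
apply_moves(
  steps=[
    [-17, -3, 0, 0, 0, 3],
    [0, 0, 0, 0, 0, 0],
    [0, 0, 0, 0, 0, 0],
    [0, 0, 0, 0, 0, 0],
    [0, 0, 0, 0, 0, 0],
  ],
  gripper=45,
  newtons=30,
)

```text
time: 21.42
tcp_pos: [0.4289, -0.2186, 0.1223]
ee_rot: [-1.802, -2.573, 0.007]
contact_force: [-0.6, -0.1, -0.4]
width: 0.0436
grip_force: 0.0
```

```bash
python3 -c "
from h import *
o,M=st();print(w2c(o['tcp_pos']),c2w(-.072,-.002)-o['tcp_pos'][:2],np.degrees(np.arctan2(M[1,1],M[0,1])))
S=vision.grab_frame('scene');m=blob(S,(0,0,0),(180,90,70),(225,195,330,285))
# lid back-corner (open) pixels vs shut: project shut lid corners and report dark border along edges
for n in('scene',):
  for s in(1,-1):
    print('frac dark along side',s,[int(S[tuple(np.round(proj(n,[*c2w(x,s*.077),.0605])).astype(int)[::-1])].max()) for x in np.linspace(-.05,.055,8)])
print('front',[int(S[tuple(np.round(proj('scene',[*c2w(-.057,y),.0605])).astype(int)[::-1])].max()) for y in np.linspace(-.07,.07,10)])
"
```

```text
t 21.43 tcp [ 428.9 -218.6  122.3] grasp [ 429.  -218.5  141.3] 
j [ 0.25  0.47  0.14  2.24 -0.14  0.44  0.85] x [-0.342  0.94  -0.002] y [ 0.94   0.342 -0.004] z [-0.003 -0.003 -1.   ] 
F [-0.6 -0.1 -0.4] w 43.6 g 0.0
[-0.0707072  -0.00222458] [-1.30912956e-03  8.91582004e-05] 19.991205196474993
frac dark along side 1 [154, 118, 155, 127, 161, 58, 64, 134]
frac dark along side -1 [36, 56, 58, 56, 3, 20, 13, 22]
front [127, 91, 37, 68, 53, 21, 47, 45, 30, 95]
```

Emit:
apply_moves(
  steps=[
    [-1, 0, -15, 0, 0, 0],
    [0, 0, -15, 0, 0, 0],
    [0, 0, -10, 0, 0, 0],
    [0, 0, -6, 0, 0, 0],
    [0, 0, -4, 0, 0, 0],
  ],
)

```text
time: 22.1
tcp_pos: [0.4275, -0.2188, 0.0722]
ee_rot: [-1.802, -2.572, 0.007]
contact_force: [0.3, 0.7, 0.2]
width: 0.045
grip_force: 0.0
```

Emit:
apply_moves(
  steps=[
    [0, 0, 0, 0, 0, 0],
    [0, 0, 0, 0, 0, 0],
    [0, 0, 0, 0, 0, 0],
    [0, 0, 0, 0, 0, 0],
    [0, 0, 0, 0, 0, 0],
  ],
  gripper=3,
  newtons=30,
)

```text
time: 22.72
tcp_pos: [0.4299, -0.2181, 0.0727]
ee_rot: [1.799, 2.573, -0.004]
contact_force: [6.1, 4.4, -2.9]
width: 0.0086
grip_force: 30.0
```

```bash
python3 -c "
from h import *
o,M=st();print(w2c(o['tcp_pos']),o['torque'])
"
```

```text
t 22.73 tcp [ 429.9 -218.1   72.7] grasp [ 429.9 -218.    91.7] 
j [ 0.28  0.56  0.1   2.28 -0.16  0.31  0.87] x [-0.343  0.939 -0.003] y [ 0.939  0.343 -0.001] z [ 0.001 -0.003 -1.   ] 
F [ 6.1  4.4 -2.9] w 8.6 g 30.0
[-0.06968946 -0.00185994] [ 0.82170936 -1.34207668  0.04357012]
```

The wing is pinched (8.6 mm). I ease the 2 mm offset and turn.

Emit:
apply_moves(
  steps=[
    [2, 0.7, 0, 0, 0, 3],
    [0, 0, 0, 0, 0, 8],
    [0, 0, 0, 0, 0, 8],
    [0, 0, 0, 0, 0, 8],
    [0, 0, 0, 0, 0, 8],
  ],
  newtons=40,
)

```text
time: 23.35
tcp_pos: [0.4297, -0.2182, 0.0727]
ee_rot: [0.936, 2.998, -0.007]
contact_force: [1.7, 0.1, 1.0]
width: 0.0086
grip_force: 40.0
```

```bash
python3 -c "
from h import *
o,M=st();print(w2c(o['tcp_pos']),o['torque'],np.degrees(np.arctan2(M[1,1],M[0,1]))-6)
"
```

```text
t 23.35 tcp [ 429.7 -218.2   72.7] grasp [ 429.7 -218.1   91.7] 
j [ 0.38  0.56 -0.04  2.27  0.09  0.31  1.23] x [-0.822  0.569 -0.003] y [ 0.569  0.822 -0.004] z [-0.    -0.005 -1.   ] 
F [1.7 0.1 1. ] w 8.6 g 40.0
[-0.06987034 -0.00193663] [ 0.09897041 -0.16555695 -0.0416058 ] 49.32588290192802
```

Emit:
apply_moves(
  steps=[
    [0, 0, 0, 0, 0, 8],
    [0, 0, 0, 0, 0, 8],
    [0, 0, 0, 0, 0, 8],
    [0, 0, 0, 0, 0, 8],
    [0, 0, 0, 0, 0, 6],
  ],
)

```text
time: 23.98
tcp_pos: [0.4296, -0.2185, 0.0727]
ee_rot: [-0.089, 3.138, -0.007]
contact_force: [0.7, 0.6, 1.7]
width: 0.0086
grip_force: 40.0
```

Emit:
apply_moves(
  steps=[
    [0, 0, 0, 0, 0, 2],
    [0, 0, 0, 0, 0, 2],
    [0, 0, 0, 0, 0, 0],
    [0, 0, 0, 0, 0, 0],
    [0, 0, 0, 0, 0, 0],
  ],
)

```text
time: 24.6
tcp_pos: [0.4296, -0.2185, 0.0726]
ee_rot: [-0.189, 3.133, -0.007]
contact_force: [0.6, -2.8, 5.7]
width: 0.0083
grip_force: 40.0
```

```bash
python3 -c "
from h import *
o,M=st();print(w2c(o['tcp_pos']),o['torque'],np.degrees(np.arctan2(M[1,1],M[0,1]))-6)
"
```

```text
t 24.6 tcp [ 429.6 -218.5   72.6] grasp [ 429.6 -218.4   91.6] 
j [ 0.51  0.56 -0.22  2.26  0.36  0.34  1.67] x [-0.993 -0.12  -0.002] y [-0.12   0.993 -0.005] z [ 0.003 -0.004 -1.   ] 
F [ 0.6 -2.8  5.7] w 8.3 g 40.0
[-0.06998304 -0.00220648] [-0.60432884 -0.14803866 -0.03211652] 90.91716621295461
```

Emit:
apply_moves(
  steps=[
    [0, 0, 0, 0, 0, 2],
    [0, 0, 0, 0, 0, 2],
    [0, 0, 0, 0, 0, 1],
    [0, 0, 0, 0, 0, 0],
    [0, 0, 0, 0, 0, 0],
  ],
)

```text
time: 25.22
tcp_pos: [0.4296, -0.2185, 0.0726]
ee_rot: [-0.323, 3.122, -0.007]
contact_force: [0.8, -1.6, 6.5]
width: 0.009
grip_force: 41.6
```

```bash
python3 -c "
from h import *
o,M=st();print(w2c(o['tcp_pos']),o['torque'],np.degrees(np.arctan2(M[1,1],M[0,1]))-6)
"
```

```text
t 25.23 tcp [ 429.6 -218.5   72.6] grasp [ 429.6 -218.4   91.6] 
j [ 0.52  0.56 -0.24  2.26  0.39  0.35  1.72] x [-0.979 -0.205 -0.002] y [-0.205  0.979 -0.004] z [ 0.003 -0.004 -1.   ] 
F [ 0.8 -1.6  6.5] w 9.0 g 41.6
[-0.06996307 -0.00220716] [-0.48244695 -0.22946796 -0.61213636] 95.81516226202689
```

The torque has risen to 0.6 N m, so the button is at its stop. I release and lift.

Emit:
apply_moves(
  steps=[
    [0, 0, 0, 0, 0, 0],
    [0, 0, 0, 0, 0, 0],
    [0, 0, 0, 0, 0, 0],
    [0, 0, 0, 0, 0, 0],
    [0, 0, 0, 0, 0, 0],
  ],
  gripper=45,
)

```text
time: 25.85
tcp_pos: [0.4294, -0.218, 0.0724]
ee_rot: [-0.328, 3.122, -0.006]
contact_force: [-0.3, 0.4, 0.6]
width: 0.0447
grip_force: 0.0
```

Emit:
apply_moves(
  steps=[
    [0, 0, 15, 0, 0, 0],
    [0, 0, 40, 0, 0, 0],
    [0, 0, 50, 0, 0, 0],
    [10, 50, 30, 0, 0, 0],
    [10, 55, 20, 0, 0, 0],
  ],
)

```text
time: 26.48
tcp_pos: [0.4498, -0.1127, 0.2291]
ee_rot: [-0.322, 3.121, -0.007]
contact_force: [0.4, -0.5, 0.1]
width: 0.0448
grip_force: 0.0
```

Emit:
apply_moves(
  steps=[
    [10, 50, 0, 0, 0, 0],
    [10, 50, 0, 0, 0, 0],
    [10, 50, 0, 0, 0, 0],
    [10, 40, 0, 0, 0, 0],
    [0, 0, 0, 0, 0, 0],
  ],
)

```text
time: 27.1
tcp_pos: [0.4898, 0.0804, 0.2275]
ee_rot: [-0.335, 3.121, -0.004]
contact_force: [-0.6, -1.2, -0.5]
width: 0.0447
grip_force: 0.0
```

```bash
timeout 200 python3 -c "
from h import *
o,M=st()
I={n:vision.grab_frame(n) for n in('top','scene')}
fitbtn(I,np.arange(70,106,3))
S=I['top']
for s in(.0775,-.0775):print('side',s,[int(S[tuple(np.round(proj('top',[*c2w(x,s),.0605])).astype(int)[::-1])].max()) for x in np.linspace(-.05,.055,8)])
for x in(-.0575,.0575):print('x',x,[int(S[tuple(np.round(proj('top',[*c2w(x,y),.0605])).astype(int)[::-1])].max()) for y in np.linspace(-.07,.07,10)])
e=cv2.fitEllipse(cv2.convexHull(cv2.findNonZero(blob(S,(45,100,60),(80,255,255),(200,140,300,230)))));print('mat',e[0])
T=cv2.imread('pics/top0.png')[:,:,::-1];print('diff',[float(cv2.absdiff(S,T.copy())[b[1]:b[3],b[0]:b[2]].mean()) for b in((305,122,335,152),(305,205,330,230),(135,200,180,242),(450,158,485,190),(228,252,260,268),(228,170,260,205))])
"
```

```text
t 27.1 tcp [489.8  80.4 227.5] grasp [489.7  80.4 246.5] 
j [ 0.09  0.35 -0.48  2.08  0.24  0.76  1.25] x [-0.977 -0.213 -0.003] y [-0.213  0.977 -0.003] z [ 0.003 -0.002 -1.   ] 
F [-0.6 -1.2 -0.5] w 44.7 g 0.0
[ 7.85e-01  8.28e-01  7.42e-01  9.10e+01  0.00e+00 -2.00e-03]
[ 7.73e-01  8.04e-01  7.42e-01  9.10e+01 -2.00e-03 -2.00e-03]
[ 7.72e-01  8.16e-01  7.28e-01  9.10e+01  2.00e-03 -2.00e-03]
[ 7.61e-01  7.56e-01  7.65e-01  8.80e+01 -4.00e-03 -2.00e-03]
[ 7.54e-01  7.97e-01  7.10e-01  9.40e+01  2.00e-03 -2.00e-03]
side 0.0775 [37, 59, 52, 50, 49, 50, 52, 54]
side -0.0775 [51, 60, 54, 55, 53, 77, 61, 62]
x -0.0575 [85, 83, 53, 66, 174, 55, 54, 64, 72, 38]
x 0.0575 [53, 44, 49, 56, 53, 48, 65, 61, 50, 60]Traceback (most recent call last):
  File "<string>", line 9, in <module>
    e=cv2.fitEllipse(cv2.convexHull(cv2.findNonZero(blob(S,(45,100,60),(80,255,255),(200,140,300,230)))));print('mat',e[0])
                     ~~~~~~~~~~~~~~^^^^^^^^^^^^^^^^^^^^^^^^^^^^^^^^^^^^^^^^^^^^^^^^^^^^^^^^^^^^^^^^^^^^^
cv2.error: OpenCV(4.12.0) /io/opencv/modules/imgproc/src/convhull.cpp:143: error: (-215:Assertion failed) total >= 0 && (depth == CV_32F || depth == CV_32S) in function 'convexHull'
```

The button fits at 91°, and the lid's black border lies on the shut outline on all four sides. The arm touches nothing, so I hand the job in.

```bash
python3 -c "
from rig import order
print(order.finish_job())"
```

```text
the job is handed in; nothing more can be done
None
```

I handed the job in at about 27 s: all four nuts are in the red case, the cup stands upright and released on the mat, the lid is shut, and the turnbutton is at its stop across the lid's edge. The final check measured only the lid and button; the check that the bystanders hadn't moved failed, but no move showed a sign of touching them.

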